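# Restock the leaning counter display and close its bar

### The job

Two of the five pockets of the leaning counter display are empty: put the two spare small puzzle cartons that stand on the counter into them, upright and fully home, one in each. Then swing the raised retaining bar fully down across the front until it rests in its catch. Leave the cartons already in the display, and the other things on the counter, where they are.

Things in the scene. Friction and masses are not known exactly. Their poses are not given: they have to be found in the camera images.
- rack: cream counter display, fixed to the counter: base plate 160 (x) x 420 (y) x 10 mm carrying a row of five pockets along its y. Origin at the centre of the base plate's underside; z up, x to the display's front, which faces the robot, y along the row to the robot's right. A seated carton stands along its pocket's z, thickness along the pocket's x, against the back wall
- pocket0 (a point): floor centre of pocket 0 of 5 (0 at the rack's +y end, pitch 66 mm), about 34 mm above the counter; empty or holding a carton. Its z points up out of the pocket, leaning 25 degrees from vertical to the rack's -x; its x points to the front, 25 degrees up. Inside 42 (x) x 62 (y) mm; back wall (-x) 60, front wall 38, side walls 44 mm high along z, 4 mm thick
- pocket1 (a point): floor centre of pocket 1 of 5 (0 at the rack's +y end, pitch 66 mm), about 34 mm above the counter; empty or holding a carton. Its z points up out of the pocket, leaning 25 degrees from vertical to the rack's -x; its x points to the front, 25 degrees up. Inside 42 (x) x 62 (y) mm; back wall (-x) 60, front wall 38, side walls 44 mm high along z, 4 mm thick
- pocket2 (a point): floor centre of pocket 2 of 5 (0 at the rack's +y end, pitch 66 mm), about 34 mm above the counter; empty or holding a carton. Its z points up out of the pocket, leaning 25 degrees from vertical to the rack's -x; its x points to the front, 25 degrees up. Inside 42 (x) x 62 (y) mm; back wall (-x) 60, front wall 38, side walls 44 mm high along z, 4 mm thick
- pocket3 (a point): floor centre of pocket 3 of 5 (0 at the rack's +y end, pitch 66 mm), about 34 mm above the counter; empty or holding a carton. Its z points up out of the pocket, leaning 25 degrees from vertical to the rack's -x; its x points to the front, 25 degrees up. Inside 42 (x) x 62 (y) mm; back wall (-x) 60, front wall 38, side walls 44 mm high along z, 4 mm thick
- pocket4 (a point): floor centre of pocket 4 of 5 (0 at the rack's +y end, pitch 66 mm), about 34 mm above the counter; empty or holding a carton. Its z points up out of the pocket, leaning 25 degrees from vertical to the rack's -x; its x points to the front, 25 degrees up. Inside 42 (x) x 62 (y) mm; back wall (-x) 60, front wall 38, side walls 44 mm high along z, 4 mm thick
- stock0: upright puzzle carton, white with a printed picture panel on both broad faces, 34 (own x, thickness) x 54 (own y, width) x 125 mm (own z, height), about 0.15 kg; origin at the centre of its underside, z up its height. It starts seated in one of the pockets and stays there
- stock1: upright puzzle carton, white with a printed picture panel on both broad faces, 34 (own x, thickness) x 54 (own y, width) x 125 mm (own z, height), about 0.15 kg; origin at the centre of its underside, z up its height. It starts seated in one of the pockets and stays there
- stock2: upright puzzle carton, white with a printed picture panel on both broad faces, 34 (own x, thickness) x 54 (own y, width) x 125 mm (own z, height), about 0.15 kg; origin at the centre of its underside, z up its height. It starts seated in one of the pockets and stays there
- spare_a: upright puzzle carton, white with a printed picture panel on both broad faces, 34 (own x, thickness) x 54 (own y, width) x 125 mm (own z, height), about 0.15 kg; origin at the centre of its underside, z up its height. Spare: it starts standing on the counter to the robot's right, turned by some yaw; either broad face may face the front
- spare_b: upright puzzle carton, white with a printed picture panel on both broad faces, 34 (own x, thickness) x 54 (own y, width) x 125 mm (own z, height), about 0.15 kg; origin at the centre of its underside, z up its height. Spare: it starts standing on the counter to the robot's right, turned by some yaw; either broad face may face the front
- bar (a joint): hinge angle of the retaining bar, rad: 0 = closed, level and resting in its catch; grows as the free end is lifted, to 1.0; starts at 0.25 to 0.45, slanting up across the front with its free end at most 0.28 m above the counter. The hinge is stiff: the bar stays at any angle where it is left, and takes about 0.5 N m to turn, about 3 N at bar_mid.
- bar_hinge (a point): hinge of the bar, at the rack's front, +y end, 95 mm above the counter (rack x 40, y 190 mm); axis along the rack's x. From it the aluminium bar, 10 mm (rack x) by 16 mm high, runs 395 mm: to the rack's -y when closed. The catch is an upward-open steel fork 380 mm from the hinge, prongs to 113 mm above the counter
- bar_mid (a point): point on the bar's centre line 190 mm from the hinge, moves with the bar; a good place to push
- mug: bystander: white mug, 82 mm across, 95 mm high, left of the display; origin at its underside
- big_puzzle: bystander: larger puzzle box lying flat, 120 x 160 x 45 mm, at the far right; origin at the centre of its underside
- card_reader: bystander: black card reader lying flat, 150 x 78 x 30 mm, to the robot's left; origin at the centre of its underside

How it is judged:
By the outcome, as a careful person would: the job done as asked, in the order asked, and still so for the second after the job is handed in, with the robot touching nothing.
It also fails if it takes over 72 s, if anything falls off the work surface, if the arm or the gripper's body presses on something with over 40 N, if the wrist force passes 120 N, or if a joint passes its speed limit or range.

### The arm

A 6-joint arm with a two-finger parallel gripper is mounted at the origin on the work surface. World frame = base frame: x ahead of the robot, y to its left, z up, the work surface at z = 0. Lengths are in m, angles in rad, forces in N, time in s.
With the tool pointing down it reaches from about 0.425 to 0.95 m from the base axis. Payload 14.7 kg.
Tool frame: the origin (TCP) lies at the very end of the fingers, on their centre line; the grasp point (between the pads) lies 19 mm behind it; z points along the fingers, y is the line along which they close (so a half turn about z gives the same grasp; the last joint's range is limited). The gripper opens to 85 mm and grips with 20 to 120 N. Pads are 22 mm wide; open, the fingers measure 114 mm over their backs; the gripper's body (76 mm by 85 mm) begins 54 mm behind the grasp point. The pads swing forward as they close: fully open they stand 13 mm farther back than shut.
Start: joints at [1.266, 0.48, 1.596, -0, 1.065, -0.047], TCP at [0.166, 0.629, 0.231] pointing down, gripper open.
Joint ranges: [-2.75, 2.75], [-0.82, 2.05], [0.23, 2.67], [-1.56, 4.7], [0.09, 2.69], [-2.92, 2.92]. Speed limits (rad/s): [1.89, 1.89, 2.39, 3.01, 3.01, 3.01].

### API

Orientations are given as a unit quaternion [w, x, y, z].
In Python, from cell import env gives the robot as it stands.
- The arm moves only by the tool drive_tool, never from a script. Its argument "moves" is a list of rows, each a list of 7 numbers: the finger opening in mm, from 0 to 85.4, then the shift along the tool's x, y, z in mm, then the turn, a rotation vector about the tool's x, y, z in rad. A call has 1 to 20 rows; each row shifts and turns the commanded pose from where the row before left it, along the tool's axes as they then stand; what a row does not reach is not made up. A row lasts 1/8 s, in which the tool goes at most 62.5 mm and 10.7 degrees, less where a joint would pass 70% of its speed; a pose out of reach is approached as far as the arm can. A call is refused whole if a number of a shift passes 62.5 or a number of a turn 0.188, either way. A call with a gripper value outside its range is refused whole. The fingers move at their own pace and stop on an object; "force" is the grip in N (left out, the last holds). Time passes only in rows, so rows that do not move let the fingers close. It gives the time, the measured TCP pose, the force, the opening and the grip force at its end, in the units of the state.
- env.read_state(): the state, without advancing time (a new reading comes with each control period).
- env.grab_frame(name): name is "scene" or "top" or "wrist"; returns a dict with "img" (384x512x3 uint8, blue, green, red), "z_map" (384x512 float32, m along the optical axis (not along the pixel's ray), 0 where there is no reading), "mtx" (3x3 intrinsics, pixels), "k1" (the pictures are not rectified: a ray, as slopes to the right and down, at radius r is drawn at 1 + k1 r^2 times it, then the intrinsics apply), "R" (3x3) and "t" (3): a world point X has camera coordinates R X + t; the wrist camera has in their place "hand_eye" (4x4, takes a point from camera to tool coordinates, whose origin is the TCP and whose axes are the flange's). Camera axes: x right, y down, z forward; pixel columns grow to the right and rows downward; lengths in m; the calibration is good to about 2 mm. A picture is of the moment at which its call begins: read the wrist's pose just before it.
- env.job_done(): hands the job in; it is judged then, once.
The state is a dict: "time_s": time; "joint_pos": joint angles; "qd": joint speeds; "effort": joint torques, N m; "tcp_pos": TCP position; "eef_rot": TCP orientation; "ft_force": force on the tool from outside, world axes, zero at the start; "ft_torque": the same for the moment, N m; "grip_width": opening from 0.0 (shut) to 1.0 (fully open); "finger_force": force on a finger pad.
Only numpy, scipy, OpenCV 4.12 (cv2) and the standard library are available. Lean on these libraries where they do the work, as an engineer would, in place of code of your own. Each camera call takes 0.05 s, during which the arm holds its last target. There are 200 camera calls.

## Working session

There is one attempt and no reset: what is moved stays moved. The work goes in short steps, Python scripts to look and compute and a tool call to move; the robot and the scene stay as the last step left them, time stands still between calls to the robot, and variables do not carry over. Pictures are saved under pics/ and viewed, at most 10 in all, crops included, and the job is handed in when it is done.

Besides the shell and the picture viewer there is one more tool, called after "Call:" in YAML: its name, and indented under it one key for each argument. drive_tool: Moves the arm, as the interface text tells. Its arguments: {"type":"object","properties":{"moves":{"type":"array"},"force":{"type":"number"}},"required":["moves"]}

```bash
ls; mkdir -p pics
cat > h.py <<'E'
import numpy as np, cv2
from cell import env
from scipy.spatial.transform import Rotation as Rot
def cloud(f):
    K=f["mtx"];h,w=f["z_map"].shape
    u,v=np.meshgrid(np.arange(w),np.arange(h))
    d=np.stack([(u-K[0,2])/K[0,0],(v-K[1,2])/K[1,1]],-1)
    s=d.copy()
    for _ in range(8): s=d/(1+f["k1"]*(s**2).sum(-1,keepdims=True))
    c=np.concatenate([s,np.ones((h,w,1))],-1)*f["z_map"][...,None]
    if "R" in f: P=(c-np.array(f["t"]))@np.array(f["R"])
    else:
        H=np.array(f["hand_eye"]);c=c@H[:3,:3].T+H[:3,3]
        st=f["st"];P=c@quat(st["eef_rot"]).T+np.array(st["tcp_pos"])
    P[f["z_map"]<=0]=np.nan
    return P
def quat(q): return Rot.from_quat([q[1],q[2],q[3],q[0]]).as_matrix()
def grab(n):
    st=env.read_state();f=env.grab_frame(n);f["st"]=st;return f
E
python3 - <<'E'
from h import *
a=grab("scene");b=grab("top")
cv2.imwrite("pics/a.png",a["img"]);cv2.imwrite("pics/b.png",b["img"])
np.savez("s.npz",P=cloud(a),img=a["img"]);np.savez("t.npz",P=cloud(b),img=b["img"])
for f in(a,b):print(f["mtx"],f["k1"],-np.array(f["R"]).T@f["t"])
print(env.read_state())
E
```

```text
pics
[[434.69937435   0.         258.4727116 ]
 [  0.         434.69937435 180.26219316]
 [  0.           0.           1.        ]] -0.09837279269143626 [1.49348537 0.01827917 0.97933695]
[[443.73663324   0.         251.96691902]
 [  0.         443.73663324 194.24068202]
 [  0.           0.           1.        ]] -0.11659516682667943 [0.37630476 0.01806111 1.23345576]
{'time_s': 0.1, 'joint_pos': array([ 1.26642244e+00,  4.80746106e-01,  1.59677662e+00,  2.13588011e-05,
        1.06510707e+00, -4.65996155e-02]), 'qd': array([ 1.53724946e-03,  8.03891468e-05, -2.91100400e-04,  4.32620610e-04,
       -1.77816682e-04, -2.15055535e-03]), 'effort': array([ 2.09819827e-04, -9.52256513e+01, -4.31043077e+01, -5.23825429e-05,
        5.14371466e-03,  8.49854382e-05]), 'tcp_pos': array([0.16557193, 0.62819786, 0.23076427]), 'eef_rot': array([-9.97326407e-05,  1.28535707e-01,  9.91704746e-01, -5.08976051e-04]), 'ft_force': array([-0.02980715, -0.01680319,  0.07484968]), 'ft_torque': array([ 0.01523617, -0.00840606, -0.01670937]), 'finger_force': 0.0, 'grip_width': 1.0013917927927376}
```

View pics/a.png

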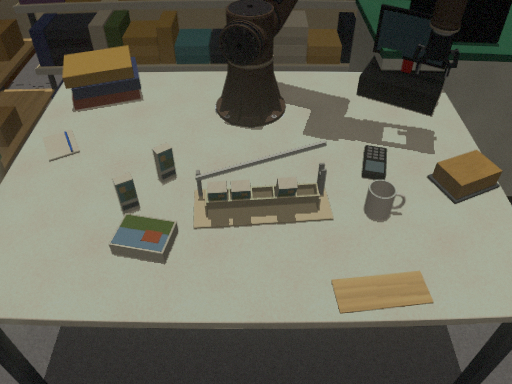

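View pics/b.png

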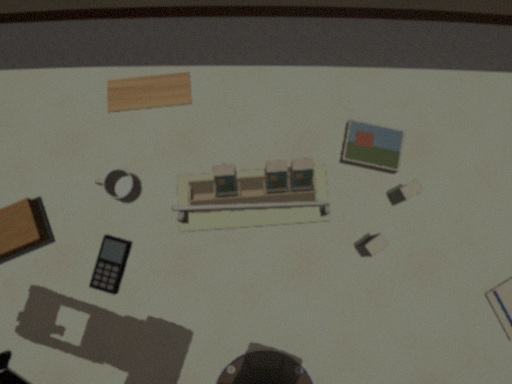

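The scene view is taken from behind the display. The top view has x up and y to the left. Cartons fill the pockets at top pixels (302,175), (277,175) and (225,180), so pockets 2 (about 251) and 4 (about 199) are empty. The spares are near (372,243) and (403,190). The bar's free end is up on the robot's left.

Run:
```python
from h import *
T=np.load("t.npz")["P"];S=np.load("s.npz")["P"]
def box(m,n):
    m=m.astype(np.uint8);k,l,st,c=cv2.connectedComponentsWithStats(m)
    return l,[i for i in range(1,k) if st[i,4]>n],st
print("table",np.nanmedian(T[300:340,230:350,2]),np.nanmedian(T[200:260,230:330,2]),np.nanmedian(S[220:280,200:320,2]))
for nm,P in(("T",T),("S",S)):
    z=P[...,2]
    m=(z>.113)&(z<.16)&(P[...,1]<-.1)&(P[...,0]>.2)&(P[...,0]<1)
    l,I,st=box(m,15)
    for i in I:
        q=P[l==i];q=q[abs(q[:,2]-np.median(q[:,2]))<.006]
        if len(q)<5: continue
        r=cv2.minAreaRect((q[:,:2]*1000).astype(np.float32));print(nm,"top",st[i],np.median(q[:,2]),np.round(r[0]),np.round(r[1]),round(r[2],1))
    reg=(P[...,0]>.3)&(P[...,0]<.75)&(abs(P[...,1])<.3)
    m=(z>.006)&(z<.016)&reg
    l,I,st=box(m,60)
    q=np.concatenate([P[l==i] for i in I]);r=cv2.minAreaRect((q[:,:2]*1000).astype(np.float32));print(nm,"base",len(q),np.round(r[0],1),np.round(r[1],1),round(r[2],2),np.median(q[:,2]))
# sections in top cam through rack
for r in (170,180,188,195,200):
    print(r,[(c,*(np.round(T[r,c]*1000).astype(int))) for c in range(180,330,8)])
```

```text
table 0.0006316122586245976 0.0029308640901020734 -0.0006577394495194833
T top [306 158   8  22 138] 0.1446300123635599 [ 617. -108.] [42. 16.] 5.5
T top [399 179  24  22 294] 0.1255881977983711 [ 563. -372.] [35. 56.] 26.6
T top [306 201   9   5  31] 0.11647809649602649 [ 525. -111.] [ 9. 22.] 14.0
T top [363 233  27  23 326] 0.12550561668628357 [ 423. -277.] [35. 56.] 36.1
T base 3513 [552.8  37. ] [162.6 419.3] 4.64 0.010305195194735101
S top [153 142  19  15 159] 0.1233172284554701 [ 426. -277.] [36. 53.] 37.2
S top [112 173  21  15 189] 0.12336209210341242 [ 568. -371.] [36. 53.] 27.9
S top [207 182   7  15  86] 0.1417666421524013 [ 627. -109.] [29. 15.] 4.1
S base 2360 [561.3  37.8] [164.2 420.8] 4.53 0.008789173361101566
170 [(180, np.int64(633), np.int64(245), np.int64(-3)), (188, np.int64(633), np.int64(221), np.int64(-1)), (196, np.int64(632), np.int64(198), np.int64(2)), (204, np.int64(633), np.int64(175), np.int64(1)), (212, np.int64(632), np.int64(152), np.int64(4)), (220, np.int64(603), np.int64(117), np.int64(146)), (228, np.int64(603), np.int64(96), np.int64(146)), (2
[... 3799 characters left out ...]
nt64(537), np.int64(121), np.int64(74)), (228, np.int64(538), np.int64(100), np.int64(71)), (236, np.int64(538), np.int64(79), np.int64(68)), (244, np.int64(539), np.int64(58), np.int64(66)), (252, np.int64(539), np.int64(37), np.int64(66)), (260, np.int64(541), np.int64(15), np.int64(56)), (268, np.int64(541), np.int64(-6), np.int64(53)), (276, np.int64(541), np.int64(-27), np.int64(59)), (284, np.int64(542), np.int64(-49), np.int64(54)), (292, np.int64(543), np.int64(-71), np.int64(46)), (300, np.int64(543), np.int64(-93), np.int64(46)), (308, np.int64(544), np.int64(-115), np.int64(43)), (316, np.int64(542), np.int64(-134), np.int64(59)), (324, np.int64(549), np.int64(-163), np.int64(7))]
```

```bash
cat >> h.py <<'E'
def down(psi,tilt=0.):
    """tool frame: y axis horizontal heading psi at tilt 0; tilt leans hand away along psi (tips toward -psi)"""
    c,s=np.cos(psi),np.sin(psi)
    y=np.array([c,s,0]);z=np.array([0,0,-1.]);x=np.cross(y,z)
    R=np.stack([x,y,z],1)
    return Rot.from_rotvec(x*0+np.cross([0,0,1],y)*tilt).as_matrix()@R
def plan(wps,p0=None,R0=None,step=58,turn=.17):
    """wps: (pos m, R). prints per leg: rows n and constant shift/turn rows from a simulated pose"""
    st=env.read_state()
    p=np.array(st["tcp_pos"]) if p0 is None else np.array(p0);R=quat(st["eef_rot"]) if R0 is None else R0
    for q,Q in wps:
        w=Rot.from_matrix(R.T@Q).as_rotvec();d=np.array(q)-p
        n=int(max(np.ceil(np.linalg.norm(d)*1000/step),np.ceil(np.linalg.norm(w)/turn),1))
        for i in range(n):
            want=p+d/(n-i)
            k=np.round(R.T@(want-p)*1000,1);v=np.round(Rot.from_matrix(R.T@Q).as_rotvec()/(n-i),3)
            print([*map(float,k),*map(float,v)])
            p=p+R@k/1000;R=R@Rot.from_rotvec(v).as_matrix();d=np.array(q)-p
        print("--",np.round(p,4))
E
python3 - <<'E'
from h import *
print(np.array(grab("wrist")["hand_eye"]).round(3))
R0=quat(env.read_state()["eef_rot"]); R=down(.64)
print(R0.round(3),down(1.312).round(3))
mid=down(1.0)
plan([((.40,.40,.33),down(1.2)),((.46,.1,.34),mid),((.44,-.10,.34),R),((.40,-.27,.27),R)])
E
```

```text
[[-0.    -0.966 -0.257  0.065]
 [ 1.    -0.    -0.001  0.   ]
 [ 0.001 -0.257  0.966 -0.143]
 [ 0.     0.     0.     1.   ]]
[[-0.967  0.255 -0.   ]
 [ 0.255  0.967 -0.001]
 [ 0.    -0.001 -1.   ]] [[-0.967  0.256  0.   ]
 [ 0.256  0.967  0.   ]
 [ 0.     0.    -1.   ]]
[-47.5, -26.8, -16.5, -0.0, -0.0, 0.019]
[-48.0, -25.9, -16.5, -0.0, -0.0, 0.019]
[-48.4, -25.0, -16.5, -0.0, 0.0, 0.019]
[-48.9, -24.1, -16.5, -0.0, 0.0, 0.019]
[-49.4, -23.2, -16.5, -0.0, 0.0, 0.019]
[-49.8, -22.2, -16.6, -0.001, 0.0, 0.018]
-- [0.4  0.4  0.33]
[-27.4, -43.0, -1.7, 0.0, 0.0, 0.033]
[-28.9, -42.1, -1.7, 0.0, 0.0, 0.033]
[-30.2, -41.1, -1.6, 0.0, 0.0, 0.034]
[-31.6, -40.0, -1.7, 0.0, 0.0, 0.033]
[-32.9, -38.9, -1.6, 0.0, 0.0, 0.034]
[-34.2, -37.8, -1.7, 0.0, 0.0, 0.033]
-- [0.46 0.1  0.34]
[-22.8, -44.8, 0.0, 0.0, 0.0, 0.09]
[-26.7, -42.6, 0.0, 0.0, 0.0, 0.09]
[-30.5, -39.9, 0.0, 0.0, -0.0, 0.09]
[-33.9, -37.1, 0.0, 0.0, -0.0, 0.09]
-- [ 0.44 -0.1   0.34]
[-28.1, -33.4, 17.5, 0.0, -0.0, 0.0]
[-28.1, -33.4, 17.5, 0.0, -0.0, 0.0]
[-28.2, -33.4, 17.5, 0.0, -0.0, 0.0]
[-28.1, -33.4, 17.5, 0.0, -0.0, 0.0]
-- [ 0.4  -0.27  0.27]
```

Call:
drive_tool:
  moves:
    - [85, -48, -27, -16.5, 0, 0, 0.019]
    - [85, -48, -26, -16.5, 0, 0, 0.019]
    - [85, -48, -25, -16.5, 0, 0, 0.019]
    - [85, -49, -24, -16.5, 0, 0, 0.019]
    - [85, -49, -23, -16.5, 0, 0, 0.019]
    - [85, -50, -22, -16.5, 0, 0, 0.019]
    - [85, -27, -43, -1.7, 0, 0, 0.033]
    - [85, -29, -42, -1.7, 0, 0, 0.033]
    - [85, -30, -41, -1.7, 0, 0, 0.033]
    - [85, -32, -40, -1.7, 0, 0, 0.033]
    - [85, -33, -39, -1.7, 0, 0, 0.033]
    - [85, -34, -38, -1.7, 0, 0, 0.033]
    - [85, -23, -45, 0, 0, 0, 0.09]
    - [85, -27, -43, 0, 0, 0, 0.09]
    - [85, -30, -40, 0, 0, 0, 0.09]
    - [85, -34, -37, 0, 0, 0, 0.09]

```text
time_s: 2.15
tcp_pos: [0.4392, -0.1017, 0.3405]
eef_rot: [0.0, 0.45, 0.893, 0.0]
ft_force: [0.2, 0.2, -0.3]
grip_width: 0.996
finger_force: 0.0
```

Call:
drive_tool:
  moves:
    - [85, -28, -33, 17.5, 0, 0, 0]
    - [85, -28, -33, 17.5, 0, 0, 0]
    - [85, -28, -33, 17.5, 0, 0, 0]
    - [85, -28, -33, 17.5, 0, 0, 0]
    - [85, 0, 0, 0, 0, 0, 0]
    - [85, 0, 0, 0, 0, 0, 0]

```text
time_s: 2.9
tcp_pos: [0.4008, -0.2686, 0.2705]
eef_rot: [-0.0, 0.449, 0.894, 0.0]
ft_force: [0.3, 0.3, 0.2]
grip_width: 0.997
finger_force: 0.0
```

Run:
```python
from h import *
f=grab("wrist");P=cloud(f);z=P[...,2];cv2.imwrite("pics/w1.png",f["img"])
m=((z>.118)&(z<.132)).astype(np.uint8);k,l,st,c=cv2.connectedComponentsWithStats(m)
print(f["st"]["tcp_pos"],np.nanmedian(z),np.nanmin(z),np.nanmax(z))
for i in range(1,k):
    if st[i,4]<60: continue
    q=P[l==i];r=cv2.minAreaRect((q[:,:2]*1000).astype(np.float32));print(st[i],np.median(q[:,2]),np.round(r[0],1),np.round(r[1],1),round(r[2],1),np.median(q,0))
```

```text
[ 0.4008338  -0.26855011  0.27047848] 0.0009945504679632344 -0.003207548111355263 0.3726124037646022
[456  49  56  77 932] 0.12468177079953136 [522.6 -65.9] [11.  79.2] 5.4 [ 0.52071795 -0.06939173  0.12468177]
[493 151  19  39 359] 0.12283084183209164 [ 597.9 -109.9] [19.8 40.4] 48.8 [ 0.59475532 -0.11058904  0.12283084]
[ 249  172   36   55 1883] 0.1252126627859408 [ 422.1 -275.7] [33.5 53.6] 36.5 [ 0.42108885 -0.27475933  0.12521266]
[302 313  33  25 545] 0.12479443155774014 [ 556.3 -357.8] [34.3 25.7] 26.8 [ 0.55624717 -0.35364261  0.12479443]
```

View pics/w1.png

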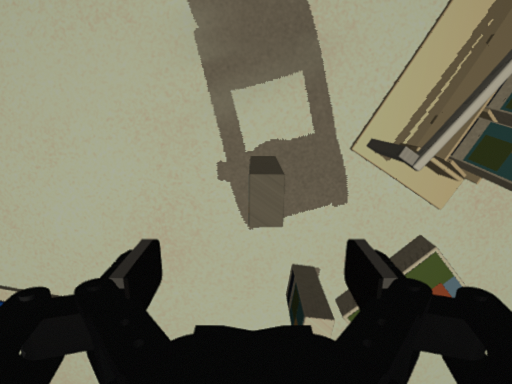

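The wrist view shows spare A's top at (265,198), which measures 33.5x53.6 mm at height 0.125, as it should. I can grasp straight down.

Run:
```python
from h import *
plan([((.422,-.276,.078),down(.637))],step=50)
```

```text
[-4.7, 3.0, 48.2, 0.0, 0.0, 0.001]
[-4.7, 3.0, 48.2, 0.0, 0.0, 0.001]
[-4.6, 3.1, 48.2, 0.0, 0.0, 0.001]
[-4.7, 3.0, 48.2, 0.0, 0.0, 0.001]
-- [ 0.422  -0.2761  0.078 ]
```

Call:
drive_tool:
  force: 40
  moves:
    - [85, -9.3, 6, 48, 0, 0, 0]
    - [85, -9.3, 6, 48, 0, 0, 0]
    - [85, 0, 0, 48, 0, 0, 0]
    - [85, 0, 0, 48, 0, 0, 0]
    - [85, 0, 0, 0, 0, 0, 0]
    - [25, 0, 0, 0, 0, 0, 0]
    - [25, 0, 0, 0, 0, 0, 0]
    - [25, 0, 0, 0, 0, 0, 0]
    - [25, 0, 0, 0, 0, 0, 0]
    - [25, 0, 0, 0, 0, 0, 0]

```text
time_s: 4.2
tcp_pos: [0.4226, -0.2772, 0.0801]
eef_rot: [0.001, 0.448, 0.894, -0.0]
ft_force: [0.6, 3.7, 15.4]
grip_width: 0.395
finger_force: 40.0
```

Run:
```python
from h import *
# refine rack with saved clouds: front wall top lines, carton tops, by rack frame
yaw=np.deg2rad(4.6)
ex=np.array([-np.cos(yaw),-np.sin(yaw)]);ey=np.array([np.sin(yaw),-np.cos(yaw)])
for n in "ts":
    P=np.load(n+".npz")["P"].reshape(-1,3)*1000;P=P[~np.isnan(P[:,0])]
    d=P[:,:2]-[555,37];X=d@ex;Y=d@ey;Z=P[:,2]
    m=(abs(X)<90)&(abs(Y)<230)&(Z>5)
    X,Y,Z=X[m],Y[m],Z[m]
    print(n,"base x",np.percentile(X[Z<16],[1,99]).round(1),"y",np.percentile(Y[Z<16],[1,99]).round(1))
    t=np.deg2rad(25);
    u=X*np.cos(t)+Z*np.sin(t); w=-X*np.sin(t)+Z*np.cos(t)  # pocket x,z
    # floor of empty pockets
    c=(abs(Y)<20)
    for lab,yy in(("p2",0),("p4",-132)):
        c=(abs(Y-yy)<22)&(Z>15)&(Z<95)
        h,e=np.histogram(w[c],np.arange(0,120,3));print(lab,"w hist",[(int(a),int(b)) for a,b in zip(e,h) if b>5])
        h,e=np.histogram(u[c],np.arange(-60,80,3));print(lab,"u hist",[(int(a),int(b)) for a,b in zip(e,h) if b>5])
    for yy in(132,66,-66):
        c=(abs(Y-yy)<40)&(X<-20)&(Z>120)
        q=Y[c&(abs(Y-yy)<33)];print("carton",yy,np.percentile(q,[2,50,98]).round(1),"w",np.percentile(w[c],[50,90,98]).round(1),"u",np.percentile(u[c],[2,98]).round(1))
    b=(abs(X-40)<14)&(Z>110)&(Y<150)
    A=np.polyfit(Y[b],Z[b],1);print("bar",A,np.arctan(-A[0]),np.median(X[b]))
```

```text
t base x [-77.1  81.3] y [-207.2  207.7]
p2 w hist [(27, 34), (30, 51), (33, 15), (36, 23), (39, 17), (42, 24), (45, 11), (48, 24), (51, 21), (54, 19), (57, 24), (60, 19), (63, 19), (66, 29), (69, 22), (72, 14), (75, 12), (78, 14), (81, 11), (84, 8), (87, 22), (90, 10)]
p2 u hist [(-12, 6), (-9, 90), (-6, 142), (-3, 18), (0, 13), (3, 17), (6, 14), (9, 11), (36, 22), (39, 94), (42, 17)]
p4 w hist [(27, 37), (30, 46), (33, 16), (36, 9), (39, 11), (42, 13), (45, 17), (48, 19), (51, 17), (54, 18), (57, 29), (60, 20), (63, 20), (66, 28), (69, 20), (72, 9), (75, 11), (78, 8), (81, 17), (84, 9), (87, 13), (90, 11)]
p4 u hist [(-9, 61), (-6, 162), (-3, 19), (0, 18), (3, 14), (6, 14), (9, 11), (36, 17), (39, 61), (42, 25)]
carton 132 [103.7 129.5 156. ] w [153.9 157.6 159.2] u [-3.9 30.6]
carton 66 [38.2 63.8 89.3] w [153.5 157.7 159.2] u [-4.4 30.7]
carton -66 [-90.7 -65.7 -41.1] w [153.4 157.2 158.1] u [-3.6 31.1]
bar [ -0.26681461 156.05356609] 0.2607405123862485 42.29287194523668
s base x [-84.1  56.5] y [-207.   207.9]
p2 w hist [(24, 16), (27, 33), (30, 47), (33, 19), (36, 15), (39, 12)
[... 151 characters left out ...]
5, 81), (-12, 39), (12, 8), (15, 15), (18, 10), (21, 13), (24, 16), (27, 13), (30, 35), (33, 56), (36, 7)]
p4 w hist [(24, 14), (27, 42), (30, 34), (33, 20), (36, 12), (39, 10), (42, 9), (45, 8), (48, 13), (51, 6), (54, 11), (57, 7), (60, 7), (63, 18), (66, 12), (69, 14), (75, 8), (84, 6), (87, 9), (90, 14)]
p4 u hist [(-15, 68), (-12, 49), (12, 7), (15, 14), (18, 12), (21, 16), (24, 7), (27, 14), (30, 31), (33, 58), (36, 8)]
carton 132 [105.5 131.2 157.9] w [154.8 157.6 159.1] u [-10.7  23.6]
carton 66 [39.7 65.6 91.8] w [154.7 158.3 160.2] u [-10.   23.5]
carton -66 [-92.1 -65.  -39.3] w [154.5 157.6 159.6] u [-9.7 24.3]
bar [ -0.25471622 150.52495742] 0.24941251112388652 34.94272630281665
```

```bash
cat >> h.py <<'E'
YAW=np.deg2rad(4.6);O=np.array([.5535,.037,0])
EX=np.array([-np.cos(YAW),-np.sin(YAW),0]);EY=np.array([np.sin(YAW),-np.cos(YAW),0]);EZ=np.array([0,0,1.])
T25=np.deg2rad(25);PX=EX*np.cos(T25)+EZ*np.sin(T25);PZ=-EX*np.sin(T25)+EZ*np.cos(T25)
def pk(y,u,w): return O+EY*y+PX*u+PZ*w   # rack-frame y, pocket-slanted u,w (m)
RP=down(YAW,T25)
E
python3 - <<'E'
from h import *
print(RP.round(3),PX.round(3),PZ.round(3))
h4=pk(-.132,.016,.031+.08+.2);print(h4)
plan([((.422,-.277,.34),down(.637)),((.53,-.08,.37),down(.35,.2)),(h4,RP)],step=55)
E
```

```text
[[-0.08   0.903 -0.421]
 [ 0.997  0.073 -0.034]
 [ 0.    -0.423 -0.906]] [-0.903 -0.073  0.423] [0.421 0.034 0.906]
[0.65947044 0.17795274 0.28862361]
[-0.0, -0.0, -52.0, 0.0, 0.001, 0.001]
[0.0, -0.0, -52.0, 0.0, 0.0, 0.001]
[0.0, -0.1, -52.0, 0.0, 0.001, 0.001]
[0.1, -0.0, -52.0, 0.0, 0.0, 0.0]
[0.0, -0.1, -51.9, 0.001, 0.001, 0.001]
-- [ 0.422 -0.277  0.34 ]
[18.8, 40.8, -6.0, 0.04, 0.006, 0.057]
[21.2, 39.4, -7.5, 0.04, 0.006, 0.057]
[23.4, 37.8, -8.9, 0.039, 0.005, 0.057]
[25.6, 36.0, -10.2, 0.04, 0.006, 0.057]
[27.6, 34.1, -11.4, 0.039, 0.005, 0.058]
-- [ 0.53 -0.08  0.37]
[33.0, 37.0, 6.3, 0.039, 0.014, 0.043]
[34.5, 35.8, 5.4, 0.039, 0.014, 0.043]
[35.9, 34.5, 4.5, 0.039, 0.014, 0.043]
[37.3, 33.0, 3.7, 0.039, 0.014, 0.043]
[38.7, 31.5, 3.0, 0.04, 0.014, 0.042]
[39.9, 30.0, 2.3, 0.039, 0.015, 0.043]
-- [0.6594 0.178  0.2886]
```

Call:
drive_tool:
  moves:
    - [25, 0, 0, -52, 0, 0, 0]
    - [25, 0, 0, -52, 0, 0, 0]
    - [25, 0, 0, -52, 0, 0, 0]
    - [25, 0, 0, -52, 0, 0, 0]
    - [25, 0, 0, -52, 0, 0, 0]
    - [25, 19, 41, -6, 0.04, 0.006, 0.057]
    - [25, 21, 39.5, -7.5, 0.04, 0.006, 0.057]
    - [25, 23.5, 38, -9, 0.04, 0.006, 0.057]
    - [25, 25.5, 36, -10, 0.04, 0.006, 0.057]
    - [25, 27.5, 34, -11.5, 0.04, 0.006, 0.057]
    - [25, 33, 37, 6, 0.039, 0.014, 0.043]
    - [25, 34.5, 36, 5.5, 0.039, 0.014, 0.043]
    - [25, 36, 34.5, 4.5, 0.039, 0.014, 0.043]
    - [25, 37.5, 33, 3.5, 0.039, 0.014, 0.043]
    - [25, 38.5, 31.5, 3, 0.039, 0.014, 0.043]
    - [25, 40, 30, 2, 0.039, 0.014, 0.043]
    - [25, 0, 0, 0, 0, 0, 0]
    - [25, 0, 0, 0, 0, 0, 0]

```text
time_s: 6.45
tcp_pos: [0.6575, 0.1797, 0.2879]
eef_rot: [-0.147, 0.66, 0.719, -0.16]
ft_force: [-0.2, 0.4, -2.0]
grip_width: 0.394
finger_force: 41.5
```

Run:
```python
from h import *
f=grab("wrist");P=cloud(f);cv2.imwrite("pics/w2.png",f["img"]);np.savez("w2.npz",P=P,img=f["img"])
R=quat(f["st"]["eef_rot"]);print(f["st"]["tcp_pos"],(R.T@RP).round(3),f["st"]["grip_width"])
```

```text
[0.65751167 0.17971426 0.28788068] [[ 1.    -0.004  0.002]
 [ 0.004  1.     0.001]
 [-0.002 -0.001  1.   ]] 0.39402878473395636
```

View pics/w2.png

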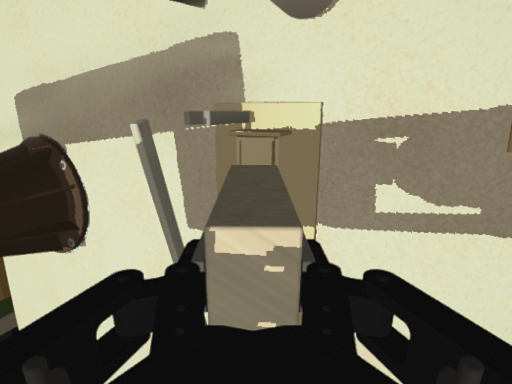

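The held carton fills the lower centre of the wrist view. The left end of the base plate shows at columns 216–322, row 102, and pocket 4's end wall is near (257,135). Next I'll measure both.

Run:
```python
from h import *
P=np.load("w2.npz")["P"];st=env.read_state();R=quat(st["eef_rot"]);p=np.array(st["tcp_pos"])
L=(P-p)@R*1000
# carton: side face rows170-220 and top face rows 230-320
for nm,(a,b,c,d) in dict(side=(172,218,225,285),top=(235,315,215,295)).items():
    q=L[a:b,c:d].reshape(-1,3);print(nm,np.nanpercentile(q,[2,50,98],axis=0).round(1).tolist())
q=L[172:218,:].reshape(-1,3);q=q[(abs(q[:,0]-27)<8)&(abs(q[:,1])<40)];print("side y",np.percentile(q[:,1],[1,99]).round(1))
D=(P-O)@np.stack([EX,EY,EZ],1)*1000;X,Y,Z=D[...,0],D[...,1],D[...,2]
b=(abs(Z-10)<3)&(abs(X)<100)&(Y<-130)&(Y>-230);print("base X",np.percentile(X[b],[1,99]).round(1),"Ymin",np.percentile(Y[b],[1]).round(1),"Z",np.median(Z[b]))
# edge yaw from points along end edge and front/back edges
for lo,hi in((-205,-190),(-190,-175),(-175,-160)):
    c=b&(Y>lo)&(Y<hi);print(lo,np.percentile(X[c],[1,99]).round(1))
for lo,hi in((-70,-50),(-50,-20),(-20,20),(20,50),(50,75)):
    c=b&(X>lo)&(X<hi);print("end",lo,c.sum(),np.percentile(Y[c],[1]).round(1) if c.sum() else '')
u=X*np.cos(T25)+Z*np.sin(T25); w=-X*np.sin(T25)+Z*np.cos(T25)
c=(Z>15)&(Z<110)&(Y>-180)&(Y<-100)&(abs(X)<60)&(w<95)
for r in(128,132,136,140,145,150,155,160):
    print(r,[(k,round(float(u[r,k])),round(float(Y[r,k])),round(float(w[r,k]))) for k in range(230,292,5)])
q=(abs(u-40)<60)&(Z>110)&(Z<300)&(Y<-40)&(X>20)&(X<60)
A=np.polyfit(Y[q],Z[q],1);print("bar",A,np.median(X[q]),Y[q].min(),Z[q].max())
```

```text
side [[27.7, -14.2, -34.1], [28.2, 0.7, -3.2], [28.5, 15.8, 51.9]]
top [[-5.8, -13.0, -45.6], [10.2, 0.4, -44.5], [24.8, 14.1, -43.4]]
side y [-16.2  16.3]
base X [-80.3  77. ] Ymin [-210.7] Z 10.437450798979398
-205 [-80.6  73.5]
-190 [-80.   72.6]
-175 [-80.2  79. ]
end -70 900 [-210.7]
end -50 1128 [-210.7]
end -20 695 [-209.7]
end 20 384 [-209.8]
end 50 573 [-210.]
128 [(230, 52, -174, -13), (235, 44, -174, -8), (240, 37, -175, -5), (245, 30, -175, -3), (250, 22, -175, 3), (255, 15, -175, 5), (260, 8, -175, 8), (265, 1, -176, 12), (270, -5, -176, 14), (275, -12, -176, 16), (280, -19, -176, 21), (285, -25, -177, 25), (290, -32, -177, 27)]
132 [(230, 48, -172, 42), (235, 41, -172, 46), (240, 35, -173, 50), (245, 28, -173, 54), (250, 22, -173, 55), (255, 16, -173, 58), (260, 9, -173, 59), (265, 3, -174, 63), (270, -3, -174, 66), (275, -9, -174, 68), (280, -15, -174, 67), (285, -23, -173, 52), (290, -31, -172, 33)]
136 [(230, 52, -162, -14), (235, 45, -163, -10), (240, 34, -169, 62), (245, 28, -169, 62), (250, 22, -168, 60), (255, 16, -169, 62), (260, 9, -169, 63), (265, 3, -169, 63), (270, -3, -169, 64), (275, -9, -169, 68), (280, -15, -169, 63), (285, -26, -166, 24), (290, -32, -166, 27)]Traceback (most recent call last):
  File "<stdin>", line 18, in <module>
ValueError: cannot convert float NaN to integer
```

Run:
```python
from h import *
y=-.1308
plan([(pk(y,.013,.280),RP),(pk(y,.013,.19),RP),(pk(y,.013,.1133),RP)],step=40)
```

```text
[-2.7, 4.6, 30.1, 0.0, 0.002, 0.003]
-- [0.6492 0.1759 0.2593]
[0.0, 0.0, 30.0, 0.0, -0.0, 0.0]
[0.0, 0.0, 30.0, 0.0, -0.0, 0.0]
[0.0, 0.0, 30.0, 0.0, -0.0, 0.0]
-- [0.6113 0.1729 0.1777]
[0.0, 0.0, 38.4, 0.0, -0.0, 0.0]
[0.0, 0.0, 38.3, 0.0, -0.0, 0.0]
-- [0.579  0.1703 0.1082]
```

Call:
drive_tool:
  moves:
    - [25, -2.7, 4.6, 30, 0, 0.002, 0.003]
    - [25, 0, 0, 45, 0, 0, 0]
    - [25, 0, 0, 35, 0, 0, 0]
    - [25, 0, 0, 20, 0, 0, 0]
    - [25, 0, 0, 20, 0, 0, 0]
    - [25, 0, 0, 10, 0, 0, 0]
    - [25, 0, 0, 7, 0, 0, 0]
    - [25, 0, 0, 0, 0, 0, 0]
    - [25, 0, 0, 0, 0, 0, 0]

```text
time_s: 7.62
tcp_pos: [0.5921, 0.172, 0.1349]
eef_rot: [-0.147, 0.662, 0.718, -0.159]
ft_force: [-0.3, 0.7, -1.2]
grip_width: 0.391
finger_force: 41.4
```

Run:
```python
from h import *
s=env.read_state();d=np.array(s["tcp_pos"])-pk(-.1308,.013,.1133);print((RP.T@d*1000).round(1),s["ft_force"],s["ft_torque"],s["joint_pos"].round(2))
```

```text
[  0.7   0.6 -29.8] [-0.33196572  0.72948112 -1.17878584] [ 0.02968036 -0.31348317 -0.03822887] [0.2  0.77 1.38 0.05 1.42 0.1 ]
```

Call:
drive_tool:
  moves:
    - [25, -0.7, -0.6, 12, 0, 0, 0]
    - [25, 0, 0, 12, 0, 0, 0]
    - [25, 0, 0, 5, 0, 0, 0]
    - [25, 0, 0, 0, 0, 0, 0]

```text
time_s: 8.12
tcp_pos: [0.5784, 0.1702, 0.1079]
eef_rot: [-0.147, 0.662, 0.718, -0.16]
ft_force: [-0.1, -0.0, -1.7]
grip_width: 0.39
finger_force: 41.4
```

Call:
drive_tool:
  moves:
    - [25, 0, 0, 1.5, 0, 0, 0]
    - [65, 0, 0, 0, 0, 0, 0]
    - [65, 0, 0, 0, 0, 0, 0]
    - [65, 0, 0, 0, 0, 0, 0]
    - [65, 0, 0, 0, 0, 0, 0]
    - [65, 0, 0, -25, 0, 0, 0]
    - [70, 0, 0, -40, 0, 0, 0]
    - [70, 0, 0, -50, 0, 0, 0]
    - [85, 0, 0, -55, 0, 0, 0]
    - [85, 0, 0, 0, 0, 0, 0]

```text
time_s: 9.38
tcp_pos: [0.6527, 0.1762, 0.2649]
eef_rot: [-0.145, 0.662, 0.718, -0.156]
ft_force: [-0.1, -0.3, -1.4]
grip_width: 0.999
finger_force: 0.0
```

```bash
cat > chk.py <<'E'
from h import *
for n in("top","wrist"):
    f=grab(n);P=cloud(f);D=(P-O)@np.stack([EX,EY,EZ],1)*1000;X,Y,Z=D[...,0],D[...,1],D[...,2]
    u=X*np.cos(T25)+Z*np.sin(T25); w=-X*np.sin(T25)+Z*np.cos(T25)
    cv2.imwrite("pics/chk_%s_%.1f.png"%(n,f["st"]["time_s"]),f["img"])
    for i in range(5):
        c=(abs(Y-(132-66*i))<32)&(X<-15)&(X>-100)&(Z>118)&(Z<175)&(w<175)
        if c.sum()>30: print(n,i,c.sum(),"w",np.percentile(w[c],[50,95]).round(1),"u",np.percentile(u[c],[3,97]).round(1),"y",np.percentile(Y[c],[3,97]).round(1))
print(env.read_state()["tcp_pos"])
E
python3 chk.py
```

```text
top 0 434 w [154.3 158.4] u [-5.5 28.5] y [104.  155.6]
top 1 424 w [154.6 158.6] u [-5.1 28.7] y [38.7 89.3]
wrist 1 185 w [130.7 136.3] u [-1.4 26.3] y [36.4 38.1]
wrist 3 2213 w [156.6 157.8] u [-6.2 25.8] y [-94.7 -42.8]
wrist 4 2377 w [156.9 158.2] u [-7.7 24.3] y [-158.8 -107.3]
[0.64999863 0.17587634 0.26103889]
```

Run:
```python
from h import *
plan([((.62,0,.34),down(.2,.25)),((.565,-.365,.27),down(.466))],step=58)
```

```text
[-43.2, -18.3, -13.3, -0.047, -0.01, -0.028]
[-42.8, -18.9, -13.7, -0.046, -0.01, -0.028]
[-42.4, -19.5, -14.1, -0.047, -0.01, -0.028]
[-42.1, -20.0, -14.7, -0.046, -0.011, -0.029]
-- [ 0.62 -0.    0.34]
[-49.5, -15.0, 14.2, -0.036, -0.005, -0.038]
[-48.8, -17.4, 13.8, -0.035, -0.005, -0.038]
[-48.1, -19.7, 13.4, -0.036, -0.005, -0.038]
[-47.2, -22.0, 12.9, -0.036, -0.005, -0.038]
[-46.3, -24.3, 12.3, -0.035, -0.004, -0.037]
[-45.3, -26.4, 11.7, -0.036, -0.005, -0.038]
[-44.2, -28.5, 10.9, -0.035, -0.004, -0.037]
-- [ 0.565 -0.365  0.27 ]
```

Call:
drive_tool:
  moves:
    - [85, -43, -18.5, -13.5, -0.047, -0.01, -0.028]
    - [85, -43, -19, -13.5, -0.047, -0.01, -0.028]
    - [85, -42.5, -19.5, -14, -0.047, -0.01, -0.028]
    - [85, -42, -20, -14.5, -0.046, -0.01, -0.028]
    - [85, -49.5, -15, 14, -0.036, -0.005, -0.038]
    - [85, -49, -17.5, 14, -0.036, -0.005, -0.038]
    - [85, -48, -19.5, 13.5, -0.036, -0.005, -0.038]
    - [85, -47, -22, 13, -0.036, -0.005, -0.038]
    - [85, -46.5, -24, 12.5, -0.036, -0.005, -0.038]
    - [85, -45.5, -26.5, 11.5, -0.036, -0.005, -0.038]
    - [85, -44, -28.5, 11, -0.036, -0.005, -0.038]
    - [85, 0, 0, 0, 0, 0, 0]
    - [85, 0, 0, 0, 0, 0, 0]

```text
time_s: 11.1
tcp_pos: [0.5638, -0.3643, 0.268]
eef_rot: [0.0, 0.525, 0.851, 0.001]
ft_force: [0.4, 1.0, 1.0]
grip_width: 0.993
finger_force: 0.0
```

Run:
```python
from h import *
f=grab("wrist");P=cloud(f);z=P[...,2]
m=((z>.118)&(z<.132)).astype(np.uint8);k,l,st,c=cv2.connectedComponentsWithStats(m)
print(f["st"]["tcp_pos"])
for i in range(1,k):
    if st[i,4]<200: continue
    q=P[l==i];r=cv2.minAreaRect((q[:,:2]*1000).astype(np.float32));print(st[i],np.median(q[:,2]),np.round(r[0],1),np.round(r[1],1),round(r[2],1))
    if r[0][1]<-250: plan([((r[0][0]/1000,r[0][1]/1000,.20),down(np.deg2rad(r[2]))),((r[0][0]/1000,r[0][1]/1000,.078),down(np.deg2rad(r[2])))],step=45)
```

```text
[ 0.56383621 -0.36433151  0.26796463]
[ 231  159   37   57 1992] 0.1252449159561695 [ 563.3 -370.9] [34.4 53.8] 27.8
[-2.9, -2.1, 34.2, 0.001, 0.0, -0.009]
[-2.9, -2.2, 34.2, 0.002, 0.0, -0.01]
-- [ 0.5633 -0.3709  0.2   ]
[-0.0, 0.0, 40.7, -0.0, 0.0, 0.0]
[-0.0, 0.0, 40.6, -0.0, 0.0, 0.0]
[-0.0, 0.0, 40.7, -0.0, 0.0, 0.0]
-- [ 0.5633 -0.3709  0.078 ]
```

Call:
drive_tool:
  force: 40
  moves:
    - [85, -2.9, -2.1, 34, 0.001, 0, -0.01]
    - [85, -2.9, -2.1, 34, 0.001, 0, -0.01]
    - [85, 0, 0, 41, 0, 0, 0]
    - [85, 0, 0, 41, 0, 0, 0]
    - [85, 0, 0, 40, 0, 0, 0]
    - [85, 0, 0, 0, 0, 0, 0]
    - [25, 0, 0, 0, 0, 0, 0]
    - [25, 0, 0, 0, 0, 0, 0]
    - [25, 0, 0, 0, 0, 0, 0]
    - [25, 0, 0, 0, 0, 0, 0]
    - [25, 0, 0, 0, 0, 0, 0]

```text
time_s: 12.52
tcp_pos: [0.5648, -0.3726, 0.0808]
eef_rot: [0.002, 0.516, 0.857, 0.0]
ft_force: [-0.0, 2.2, 9.0]
grip_width: 0.391
finger_force: 39.4
```

Run:
```python
from h import *
p=np.array(env.read_state()["tcp_pos"]);
plan([((.563,-.371,.33),down(.485)),((.61,-.12,.37),down(.3,.2)),(pk(0,.013,.30),RP)],step=55)
```

```text
[0.3, -0.0, -49.8, 0.001, 0.001, 0.0]
[0.3, -0.1, -49.9, 0.0, 0.001, 0.0]
[0.4, -0.1, -49.8, 0.001, 0.001, 0.001]
[0.4, -0.1, -49.9, 0.0, 0.0, 0.0]
[0.4, -0.2, -49.8, 0.001, 0.001, 0.001]
-- [ 0.563 -0.371  0.33 ]
[40.0, 31.7, -8.0, 0.04, 0.004, 0.037]
[41.2, 29.9, -9.1, 0.04, 0.004, 0.037]
[42.3, 27.9, -10.1, 0.04, 0.003, 0.037]
[43.4, 25.9, -11.0, 0.039, 0.004, 0.037]
[44.3, 23.9, -11.8, 0.04, 0.003, 0.036]
-- [ 0.61 -0.12  0.37]
[35.4, 30.3, 17.5, 0.059, 0.017, 0.052]
[36.7, 29.4, 16.3, 0.059, 0.017, 0.052]
[37.9, 28.3, 15.3, 0.059, 0.018, 0.053]
[39.1, 27.2, 14.4, 0.058, 0.017, 0.052]
-- [0.6681 0.0462 0.2774]
```

Call:
drive_tool:
  moves:
    - [25, 0, 0, -50, 0, 0, 0]
    - [25, 0, 0, -50, 0, 0, 0]
    - [25, 0, 0, -50, 0, 0, 0]
    - [25, 0, 0, -50, 0, 0, 0]
    - [25, 0, 0, -49, 0, 0, 0]
    - [25, 40, 31.5, -8, 0.04, 0.004, 0.037]
    - [25, 41, 30, -9, 0.04, 0.004, 0.037]
    - [25, 42.5, 28, -10, 0.04, 0.004, 0.037]
    - [25, 43.5, 26, -11, 0.04, 0.004, 0.037]
    - [25, 44, 24, -12, 0.04, 0.004, 0.037]
    - [25, 35.5, 30.5, 17.5, 0.059, 0.017, 0.052]
    - [25, 36.5, 29.5, 16.5, 0.059, 0.017, 0.052]
    - [25, 38, 28.5, 15.5, 0.059, 0.017, 0.052]
    - [25, 39, 27, 14.5, 0.059, 0.017, 0.052]
    - [25, 0, 0, 0, 0, 0, 0]
    - [25, 0, 0, 0, 0, 0, 0]

```text
time_s: 14.52
tcp_pos: [0.6684, 0.0451, 0.2752]
eef_rot: [-0.146, 0.661, 0.719, -0.159]
ft_force: [1.4, 0.2, -1.4]
grip_width: 0.392
finger_force: 41.2
```

Run:
```python
from h import *
f=grab("wrist");P=cloud(f);st=f["st"];R=quat(st["eef_rot"]);p=np.array(st["tcp_pos"]);L=(P-p)@R*1000
cv2.imwrite("pics/w3.png",f["img"]);print(p)
for nm,(a,b,c,d) in dict(side=(172,218,225,285),top=(235,310,215,295)).items():
    q=L[a:b,c:d].reshape(-1,3);print(nm,np.nanpercentile(q,[2,50,98],axis=0).round(1).tolist())
q=L[172:218].reshape(-1,3);q=q[(abs(q[:,0]-27)<8)&(abs(q[:,1])<40)];print("side y",np.percentile(q[:,1],[1,99]).round(1))
D=(P-O)@np.stack([EX,EY,EZ],1)*1000;X,Y,Z=D[...,0],D[...,1],D[...,2]
u=X*np.cos(T25)+Z*np.sin(T25); w=-X*np.sin(T25)+Z*np.cos(T25)
for i in (3,4):
    c=(abs(Y-(132-66*i))<32)&(X<-15)&(X>-100)&(Z>118)&(Z<175)&(w>152)&(w<165)
    print(i,c.sum(),"w",np.percentile(w[c],[50,95]).round(1),"u",np.percentile(u[c],[3,97]).round(1),"y",np.percentile(Y[c],[1,99]).round(1))
yy=(np.nanmedian(L[172:218,225:285,0])-27)/1000;print(yy)
plan([(pk(yy,.013,.27),RP),(pk(yy,.013,.1133),RP)],step=60)
```

```text
[0.66839066 0.04514367 0.27523853]
side [[28.2, -14.2, -37.1], [28.7, 0.4, -6.8], [29.0, 15.1, 46.2]]
top [[-4.5, -13.4, -45.6], [10.5, 0.3, -44.5], [24.2, 13.8, -43.3]]
side y [-17.   15.5]
3 2379 w [156.6 157.8] u [-6.4 25.7] y [-93.9 -41.2]
4 2575 w [156.9 158.2] u [-8.3 23.6] y [-154.9 -104.7]
0.0016547179449672704
[-0.1, -0.8, 28.8, 0.002, 0.002, 0.002]
-- [0.6556 0.0435 0.2502]
[-0.0, -0.0, 52.2, 0.0, -0.0, 0.0]
[-0.0, -0.0, 52.2, 0.0, -0.0, 0.0]
[-0.0, -0.0, 52.3, 0.0, -0.0, 0.0]
-- [0.5896 0.0383 0.1082]
```

Call:
drive_tool:
  moves:
    - [25, 0, -0.8, 29, 0.002, 0.002, 0.002]
    - [25, 0, 0, 50, 0, 0, 0]
    - [25, 0, 0, 35, 0, 0, 0]
    - [25, 0, 0, 20, 0, 0, 0]
    - [25, 0, 0, 15, 0, 0, 0]
    - [25, 0, 0, 15, 0, 0, 0]
    - [25, 0, 0, 12, 0, 0, 0]
    - [25, 0, 0, 9, 0, 0, 0]
    - [25, 0, 0, 0, 0, 0, 0]
    - [25, 0, 0, 0, 0, 0, 0]

```text
time_s: 15.82
tcp_pos: [0.5896, 0.0391, 0.1078]
eef_rot: [-0.147, 0.662, 0.717, -0.159]
ft_force: [-0.1, 0.6, -2.3]
grip_width: 0.396
finger_force: 40.8
```

Run:
```python
from h import *
s=env.read_state();d=np.array(s["tcp_pos"])-pk(.0012,.013,.1133);print((RP.T@d*1000).round(1),s["ft_force"],s["ft_torque"])
```

```text
[0.4 0.2 0.3] [-0.07225972  0.60657276 -2.30027951] [-0.00756544 -0.32300746  0.04028304]
```

Call:
drive_tool:
  moves:
    - [25, 0, 0, 1.5, 0, 0, 0]
    - [65, 0, 0, 0, 0, 0, 0]
    - [65, 0, 0, 0, 0, 0, 0]
    - [65, 0, 0, 0, 0, 0, 0]
    - [65, 0, 0, 0, 0, 0, 0]
    - [65, 0, 0, -25, 0, 0, 0]
    - [70, 0, 0, -40, 0, 0, 0]
    - [70, 0, 0, -50, 0, 0, 0]
    - [85, 0, 0, -55, 0, 0, 0]
    - [85, 0, 0, 0, 0, 0, 0]
    - [85, 0, 0, 0, 0, 0, 0]

```text
time_s: 17.2
tcp_pos: [0.6604, 0.0447, 0.2598]
eef_rot: [-0.148, 0.662, 0.717, -0.16]
ft_force: [-0.8, 0.0, -0.6]
grip_width: 0.995
finger_force: 0.0
```

```bash
python3 chk.py
python3 - <<'E'
from h import *
b=O+EX*.04
plan([(b+[0.0,0,.25],down(YAW))],step=55)
E
```

```text
top 0 186 w [156.2 159. ] u [-5.5 28. ] y [124.8 156.6]
wrist 0 1742 w [156.7 157.9] u [-6.9 25.2] y [102.6 147.1]
wrist 1 2245 w [156.7 157.9] u [-6.6 25.2] y [37.3 87.9]
wrist 2 2453 w [157.2 158.5] u [-8.8 23.4] y [-28.5  23.1]
wrist 3 2705 w [156.6 157.8] u [-6.6 25.5] y [-93.2 -43.1]
wrist 4 2803 w [156.8 158.2] u [-8.2 23.8] y [-148.8 -104.5]
[0.65980877 0.0446536  0.25915353]
[0.3, -42.9, 23.6, -0.147, -0.0, 0.0]
[0.3, -45.9, 17.0, -0.147, -0.0, 0.0]
[0.3, -47.9, 10.2, -0.146, -0.001, -0.0]
-- [0.5136 0.0338 0.25  ]
```

Call:
drive_tool:
  force: 30
  moves:
    - [60, 0, -43, 23, -0.147, 0, 0]
    - [30, 0, -46, 17, -0.147, 0, 0]
    - [0, 0, -48, 10, -0.147, 0, 0]
    - [0, 0, 0, 0, 0, 0, 0]
    - [0, 0, 0, 0, 0, 0, 0]
    - [0, 0, 0, 0, 0, 0, 0]
    - [0, 0, 0, 0, 0, 0, 0]

```text
time_s: 18.18
tcp_pos: [0.5429, 0.0349, 0.2576]
eef_rot: [-0.025, 0.678, 0.735, -0.027]
ft_force: [-0.2, -0.1, 0.0]
grip_width: -0.001
finger_force: 0.0
```

Run:
```python
from h import *
f=grab("wrist");P=cloud(f);D=(P-O)@np.stack([EX,EY,EZ],1)*1000;X,Y,Z=D[...,0],D[...,1],D[...,2]
cv2.imwrite("pics/w4.png",f["img"])
st=f["st"];print((np.array(st["tcp_pos"])-O)@np.stack([EX,EY,EZ],1)*1000,st["grip_width"],quat(st["eef_rot"]).round(3))
q=(abs(X-40)<15)&(Z>105)&(Z<200)&(Y<160)&(Y>20)
print(q.sum(),np.percentile(X[q],[2,50,98]),np.polyfit(Y[q],Z[q],1))
q=(abs(X-40)<15)&(Z>100)&(Z<230)&(abs(Y)<12);print(q.sum(),np.median(Z[q]) if q.any() else 0, np.median(X[q]) if q.any() else 0)
b=O+EX*.04
plan([(b+[0,0,.17],down(YAW)),(b+[0,0,.103],down(YAW))])
```

```text
[ 10.70056635   1.26408292 257.63294891] -0.0012302271698915721 [[-0.081  0.994 -0.073]
 [ 0.997  0.08  -0.005]
 [ 0.001 -0.073 -0.997]]
332 [33.82840153 37.69197671 43.48645452] [ -0.28007014 156.18503483]
371 156.90977327183992 37.77433867485551
[0.6, -11.3, 44.8, -0.037, -0.001, 0.0]
[0.6, -12.9, 44.3, -0.037, -0.0, 0.0]
-- [0.5136 0.0338 0.17  ]
[-0.0, 0.0, 33.5, 0.0, -0.0, 0.0]
[-0.0, 0.0, 33.5, 0.0, -0.0, 0.0]
-- [0.5136 0.0338 0.103 ]
```

View pics/w4.png

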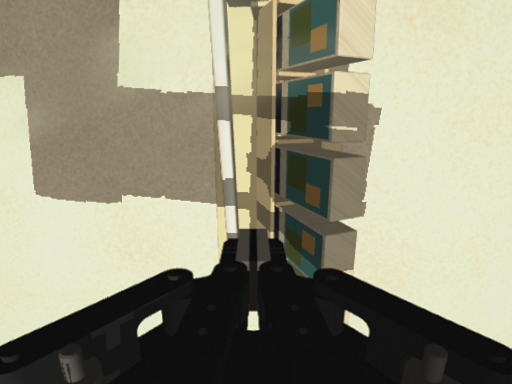

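The view shows all the pockets with cartons seated. The bar runs from (218,0) to (232,235), just left of the fingers. I'll line up over it and press down.

Call:
drive_tool:
  moves:
    - [0, 0.5, -14, 20, -0.037, 0, 0]
    - [0, 0.5, -14, 30, -0.037, 0, 0]
    - [0, 0, 0, 35, 0, 0, 0]
    - [0, 0, 0, 0, 0, 0, 0]

```text
time_s: 18.73
tcp_pos: [0.5102, 0.0335, 0.1729]
eef_rot: [-0.002, 0.678, 0.735, -0.001]
ft_force: [-0.4, 0.5, 0.1]
grip_width: 0.001
finger_force: 0.0
```

Run:
```python
from h import *
st=env.read_state();print((np.array(st["tcp_pos"])-O)@np.stack([EX,EY,EZ],1)*1000,st["ft_force"],(quat(st["eef_rot"]).T@down(YAW)).round(3))
```

```text
[4.34769359e+01 4.45639832e-02 1.72921206e+02] [-0.38691731  0.54330478  0.08766469] [[ 1.    -0.    -0.002]
 [ 0.     1.     0.003]
 [ 0.002 -0.003  1.   ]]
```

Shift 4 mm back along +y and press down in small rows.

Call:
drive_tool:
  moves:
    - [0, 0, 4.5, 10, 0, 0, 0]
    - [0, 0, 0, 10, 0, 0, 0]
    - [0, 0, 0, 10, 0, 0, 0]
    - [0, 0, 0, 10, 0, 0, 0]
    - [0, 0, 0, 10, 0, 0, 0]
    - [0, 0, 0, 8, 0, 0, 0]
    - [0, 0, 0, 5, 0, 0, 0]
    - [0, 0, 0, 3, 0, 0, 0]
    - [0, 0, 0, 0, 0, 0, 0]

```text
time_s: 19.85
tcp_pos: [0.5158, 0.0339, 0.1086]
eef_rot: [-0.0, 0.678, 0.735, 0.001]
ft_force: [0.2, 0.7, -0.2]
grip_width: -0.002
finger_force: 0.0
```

Call:
drive_tool:
  moves:
    - [0, 0, 0, 2, 0, 0, 0]
    - [0, 0, 0, 2, 0, 0, 0]
    - [0, 0, 0, 1, 0, 0, 0]

```text
time_s: 20.23
tcp_pos: [0.5159, 0.0339, 0.1037]
eef_rot: [-0.0, 0.678, 0.735, 0.001]
ft_force: [-0.0, 1.2, 1.0]
grip_width: -0.002
finger_force: 0.5
```

```bash
cat > bar.py <<'E'
from h import *
for n in("wrist","scene","top"):
    f=grab(n);P=cloud(f);D=(P-O)@np.stack([EX,EY,EZ],1)*1000;X,Y,Z=D[...,0],D[...,1],D[...,2]
    cv2.imwrite("pics/bar_%s_%.1f.png"%(n,f["st"]["time_s"]),f["img"])
    q=(abs(X-(34 if n=="scene" else 39))<12)&(Z>80)&(Z<230)
    for a,b in((-215,-195),(-175,-130),(-130,-90),(-90,-50),(-50,-15),(15,60),(60,110),(110,150)):
        c=q&(Y>a)&(Y<b);
        if c.sum()>5: print(n,a,b,c.sum(),np.percentile(Z[c],[10,50,90]).round(1),np.median(X[c]).round(1))
E
python3 bar.py
```

```text
wrist -130 -90 1221 [102.9 104.1 104.9] 38.8
wrist -90 -50 2065 [102.9 103.9 104.8] 38.9
wrist -50 -15 7502 [103.8 185.5 201.7] 41.6
wrist 15 60 182 [103.  103.7 104.6] 38.2
scene -215 -195 13 [ 94.2 102.7 111.1] 31.4
scene -175 -130 79 [ 90.6  98.4 104.3] 33.4
scene -130 -90 67 [ 91.2  98.5 103.3] 33.1
scene -90 -50 75 [ 90.3  98.7 103. ] 33.9
scene -50 -15 70 [ 91.   98.8 102.8] 33.2
scene 15 60 92 [ 89.8  99.4 105. ] 32.2
scene 60 110 89 [ 89.   97.6 102.9] 33.0
scene 110 150 78 [ 88.7  98.9 102.8] 33.0
top -215 -195 22 [ 89.9 104.2 109.9] 40.3
top -175 -130 40 [100.5 103.5 106.3] 40.8
top -90 -50 19 [ 91.8 100.8 105.6] 44.0
top 110 150 48 [ 96.6 103.1 106.9] 40.1
```

Call:
drive_tool:
  moves:
    - [0, 0, 0, 1, 0, 0, 0]
    - [0, 0, 0, 1, 0, 0, 0]
    - [0, 0, 0, 0, 0, 0, 0]

```text
time_s: 20.75
tcp_pos: [0.5159, 0.0339, 0.1027]
eef_rot: [0.0, 0.678, 0.735, 0.001]
ft_force: [-6.4, -0.1, 25.1]
grip_width: -0.002
finger_force: 12.7
```

The force rises sharply to 25 N at the closed height, so the bar is bottomed in its catch. I'll retreat and verify.

Call:
drive_tool:
  moves:
    - [0, 0, 0, -3, 0, 0, 0]
    - [0, 0, 0, -20, 0, 0, 0]
    - [0, 0, 0, -50, 0, 0, 0]
    - [0, 0, 0, -50, 0, 0, 0]
    - [0, 0, 0, -50, 0, 0, 0]
    - [0, 0, -50, -20, 0, 0, 0]
    - [0, 0, -40, -10, 0, 0, 0]
    - [0, 0, 0, 0, 0, 0, 0]
    - [0, 0, 0, 0, 0, 0, 0]

```text
time_s: 21.88
tcp_pos: [0.4264, 0.0264, 0.3048]
eef_rot: [0.0, 0.678, 0.735, 0.001]
ft_force: [0.0, -0.1, -0.3]
grip_width: -0.001
finger_force: 0.0
```

```bash
python3 bar.py; python3 chk.py; ls pics
```

```text
wrist -175 -130 557 [ 95.  102.6 103.9] 41.0
wrist -130 -90 473 [ 95.  102.7 103.9] 41.0
wrist -90 -50 426 [ 95.5 102.7 103.8] 41.0
wrist -50 -15 364 [ 94.7 102.6 103.9] 40.5
wrist 15 60 401 [ 94.9 102.6 103.7] 40.6
wrist 60 110 404 [ 94.9 102.9 103.9] 40.4
wrist 110 150 99 [ 92.8 102.6 103.7] 40.8
scene -215 -195 11 [ 94.4 101.7 109. ] 34.5
scene -175 -130 80 [ 88.5  97.8 102.5] 33.5
scene -130 -90 70 [ 88.9  97.9 103.3] 33.1
scene -90 -50 69 [ 90.6  97.  103.1] 33.2
scene -50 -15 68 [ 87.8  97.1 101.7] 33.0
scene 15 60 82 [ 88.2  97.9 102.5] 33.3
scene 60 110 89 [ 89.3  97.2 101.9] 32.6
scene 110 150 78 [ 88.5  98.4 102.7] 32.4
top -215 -195 21 [ 88.8 102.  106. ] 39.9
top -175 -130 22 [ 93.9 102.9 105.2] 41.2
top 0 431 w [154.3 158.7] u [-5.5 28.5] y [104.2 156. ]
top 1 424 w [154.1 158.2] u [-5.2 28.9] y [38.6 89.3]
top 2 418 w [154.5 158.9] u [-7.  27.2] y [-27.   23.6]
top 3 339 w [154.6 158.3] u [-5.  28.9] y [-90.3 -41.8]
top 4 311 w [155.7 158.6] u [-6.8 27.6] y [-155.7 -102.8]
wrist 0 1723 w [149.  157.2] u [-5.2 27.1] y [103.  143.7]
wrist 1 2494 w [148.4 157. ] u [-4.2 27.4] y [37.7 88.9]
wrist 2 2776 w [149.2 157.7] u [-6.2 26. ] y [-28.3  23.6]
wrist 3 3008 w [150.2 156.9] u [-3.9 27.8] y [-92.6 -42.4]
wrist 4 3461 w [149.3 157.3] u [-5.6 26.9] y [-156.5 -104.9]
[0.42630986 0.02645693 0.30416392]
a.png
b.png
bar_scene_20.3.png
bar_scene_21.9.png
bar_top_20.3.png
bar_top_22.0.png
bar_wrist_20.2.png
bar_wrist_21.9.png
chk_top_17.2.png
chk_top_22.0.png
chk_top_9.4.png
chk_wrist_17.2.png
chk_wrist_22.1.png
chk_wrist_9.4.png
w1.png
w2.png
w3.png
w4.png
```

View pics/bar_wrist_21.9.png

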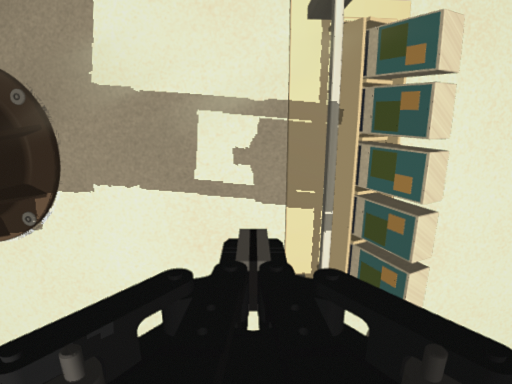

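```bash
python3 -c "
from h import *
print(env.job_done())"
```

```text
the job is handed in; nothing more can be done
None
```

Both spare cartons are seated in pockets 2 and 4, level with the three already there to within about 1 mm. The bar is level in its catch, and the job was handed in at about 22 s; no verdict was returned.

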